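# Hold the supply case unlocked with its key

### The arm

A 6-joint arm with a two-finger parallel gripper is mounted at the origin on the work surface. World frame = base frame: x ahead of the robot, y to its left, z up, the work surface at z = 0. Lengths are in m, angles in rad, forces in N, time in s.
With the tool pointing down it reaches from about 0.375 to 0.9 m from the base axis. Payload 3.1 kg.
Tool frame: the origin (TCP) lies midway between the tips of the shut fingers; the grasp point (between the pads) lies 19 mm behind it (manip.hold_point_z is the distance from the TCP to the grasp point, in m); z points along the fingers, y is the direction in which the jaws open and shut (so a half turn about z gives the same grasp; the last joint's range is limited). The gripper opens to 85 mm and grips with 20 to 120 N. Pads are 22 mm wide; open, the fingers measure 114 mm over their backs; the gripper's body (76 mm by 85 mm) begins 54 mm behind the grasp point. The pads swing forward as they close: fully open they stand 13 mm farther back than shut.
Start: joints at [0.991, 0.527, 1.433, -0, 1.181, -0.178], TCP at [0.244, 0.575, 0.231] pointing down, gripper open.
Joint ranges: [-3.08, 3.08], [-0.75, 2.2], [0.22, 2.44], [-1.43, 4.57], [0, 2.65], [-2.85, 2.85]. Speed limits (rad/s): [2.79, 2.79, 3.14, 3.14, 3.14, 3.14].

### API

Orientations are given as a unit quaternion [x, y, z, w].
In Python, from station import manip gives the robot as it stands.
- The arm moves only by the tool drive_tool, never from a script. Its argument "motion" is one flat list of numbers, 7 for each row, row after row: the shift along the tool's x, y, z in mm, then the turn, a rotation vector about the tool's x, y, z in degrees, then the finger opening in mm, from 0 to 85.4. A call has 1 to 8 rows; each row is the pose to reach, as a shift and turn from the pose measured when the call began, along the tool's axes at that moment; what a row does not reach only later rows make up. A row lasts 1/8 s, in which the tool goes at most 62.5 mm and 10.7 degrees, less where a joint would pass 70% of its speed; a pose out of reach is approached as far as the arm can. A call with a gripper value outside its range is refused whole. The fingers move at their own pace and stop on an object; "force" is the grip in N (left out, the last holds). Time passes only in rows, so rows that repeat a pose let the fingers close. It gives the time, the measured TCP pose, the force and the opening at its end, in the units of the state.
- manip.sense(): the state, without advancing time (a new reading comes with each control period).
- manip.snapshot(name): name is "scene" or "top" or "wrist"; returns a dict with "color" (420x560x3 uint8, red, green, blue), "fx", "fy", "cx", "cy" (pixels), "view" (4x4, takes a point from world to camera coordinates). Camera axes: x right, y up, looking along -z (the intrinsics and any distortion apply to the point x, -y, -z); pixel columns grow to the right and rows downward; lengths in m; the calibration is good to about 2 mm. A picture is of the moment at which its call begins. There is no depth.
- manip.sign_off(): hands the job in, once; it reports no verdict.
The state is a dict: "t": time; "q": joint angles; "qd": joint speeds; "tau": joint torques, N m; "tcp_pos": TCP position; "tool_rot": TCP orientation; "force": force on the tool from outside, world axes, zero at the start; "ft_torque": the same for the moment, N m; "finger_gap": opening from 0.0 (shut) to 1.0 (fully open).
Only numpy, scipy, OpenCV 4.12 (cv2) and the standard library are available. Lean on these libraries where they do the work, as an engineer would, in place of code of your own. Each camera call takes 0.05 s, during which the arm holds its last target.

### The job

Take the orange-headed key from the key stand, push it blade-down into the lock on top of the grey supply case until it is fully home (wiggle it a little to get past the sticky pins), and only then turn it a quarter turn clockwise (seen from above) to the stop, which draws the bolt back. The lock springs back when let go, so finish still gripping the key, holding it home and fully turned. Leave the other two keys in their stand and the gel bottle and the cup where they are.

Things in the scene. Friction and masses are not known exactly. Their poses are not given: they have to be found in the camera images.
- key_orange: upright key, blade down, in any slot of the stand. Orange head 28 mm wide (x), 12 thick (y), 42 high, its flat underside the depth stop; below it a steel blade 12 wide (x), 5 thick (y), 32 long, the last 6 mm tapering to a 45-degree point across the width. 40 g. Works either way round. Origin: centre of the head's underside (level with the stand's top at the start); z up, x along the width
- key_blue: key with blue plastic head, same size and shape as key_orange, standing in another slot of the stand; stays there. Origin and axes as for key_orange
- key_grey: key with grey plastic head, same size and shape as key_orange, standing in another slot of the stand; stays there. Origin and axes as for key_orange
- holder: white fixed key stand, a block 170 (x) x 60 (y) x 45 mm high with three slots 55 mm apart along its x, each 14.5 mm (x) x 7.5 mm (y) and 38 mm deep; the keys' x lies along the stand's x. Origin: centre of its underside
- case: grey fixed supply case 200 (x) x 160 (y) x 75 mm high; brass lock cylinder in the middle of its top, in a dark ring of 54 mm diameter, 3 mm high; at rest its keyway lies along the case's x. A red bolt 30 mm long, 6 mm high lies on top, to the +y side of the lock; the key draws it 13 mm nearer, to 35 mm from the axis. Origin: centre of its underside
- keyway (a point): centre of the keyway's mouth, on the brass cylinder's face, 78 mm above the table; z up, x along the keyway's long side (turns with the cylinder). Slot 13.4 mm (x) x 6.4 mm (y), 37 mm deep, mouth chamfered 3 mm all round; a small red mark on the face at its -x end. The key is home when the underside of its head rests on the face (key origin at this point)
- lock (a joint): turn of the cylinder, rad: 0 at rest, grows clockwise from above, stop at 1.5. A spring drives it back, 0.03 N m at rest, 0.1 at the stop; the key has about 0.1 rad of play. Two sprung sticky pins poke 3 mm into the slot from its short ends, 11 and 19 mm below the mouth: the key's point pushes each aside, at 10 to 25 N straight down, about half with twists of 0.05 to 0.1 rad
- gel: clear gel bottle with a blue cap, 56 mm diameter, 130 mm high, standing loose beyond the work; origin: centre of its underside. Leave alone
- cup: white cup, 68 mm diameter, 80 mm high, standing loose beyond the work; origin: centre of its underside. Leave alone

How it is judged:
On the way, in this order (a step that is already met when the one before it is completed fails the run):
1. the orange key is fully home in the lock, not yet turned (z of key_orange in the frame of keyway between -0.004 and 0.004 m and horizontal distance between key_orange and keyway below 0.004 m and angle between key_orange's own z axis and vertical below 0.12 rad and value of joint lock below 0.35 rad), for 0.1 s.
2. the key is turned to the stop while home (z of key_orange in the frame of keyway between -0.004 and 0.004 m and horizontal distance between key_orange and keyway below 0.004 m and angle between key_orange's own z axis and vertical below 0.12 rad and contact force between the fingers and key_orange above 2 N and value of joint lock above 1.3 rad), for 0.2 s.
At the end, for the whole second after the job is handed in: Orange key home (within 4 mm of the cylinder face and its axis, upright within 0.12 rad), cylinder turned over 1.3 rad (stop 1.5), fingers gripping the key (over 2 N); other keys within 15 mm, bottle and cup within 30 mm of their starts (all of step 2 and distance of each of key_blue, key_grey from where it was at the start of the episode below 0.015 m and distance of each of gel, cup from where it was at the start of the episode below 0.03 m); the arm keeps its last pose, push and grip.
It fails at once if the cylinder is turned while the orange key is not home in it (value of joint lock above 0.5 rad and (z of key_orange in the frame of keyway above 0.006 m or horizontal distance between key_orange and keyway above 0.006 m)).
It fails at once if another key is taken out of the stand, or bottle or cup is shoved or knocked over (distance of any of key_blue, key_grey from where it was at the start of the episode above 0.03 m or distance of any of gel, cup from where it was at the start of the episode above 0.05 m or angle between any of gel, cup's own z axis and vertical above 0.5 rad).
It also fails if it takes over 58 s, if anything falls off the work surface, if the arm or the gripper's body presses on something with over 40 N, if the wrist force passes 120 N, or if a joint passes its speed limit or range.

## Working session

There is one attempt and no reset: what is moved stays moved. The work goes in short steps, Python scripts to look and compute and a tool call to move; the robot and the scene stay as the last step left them, time stands still between calls to the robot, and variables do not carry over. Pictures are saved under pics/ and viewed, and the job is handed in when it is done.

Besides the shell and the picture viewer there is one more tool, called after "Emit:" as name(argument=value, ...) on one line, values as JSON. drive_tool: Moves the arm, as the interface text tells. Its arguments: {"type":"object","properties":{"motion":{"type":"array","items":{"type":"number"}},"force":{"type":"number"}},"required":["motion"]}

```bash
mkdir -p pics
cat > h.py <<'E'
import numpy as np, cv2
from station import manip
def snap(n,f):
    s=manip.snapshot(n); cv2.imwrite(f'pics/{f}.png',s['color'][:,:,::-1]); np.savez(f'pics/{f}.npz',**{k:v for k,v in s.items()}); return s
def crop(f,x,y,w,h,k,o):
    im=cv2.imread(f'pics/{f}.png')[y:y+h,x:x+w]; cv2.imwrite(f'pics/{o}.png',cv2.resize(im,None,fx=k,fy=k,interpolation=cv2.INTER_CUBIC))
def ray(f,u,v,z):
    s=np.load(f'pics/{f}.npz',allow_pickle=True); V=s['view']; R=V[:3,:3];t=V[:3,3]; c=-R.T@t
    p=cv2.undistortPoints(np.array([[[u,v]]],float),np.array([[s['fx'],0,s['cx']],[0,s['fy'],s['cy']],[0,0,1]]),s['dist'] if 'dist' in s else None)[0,0]
    d=R.T@np.array([p[0],-p[1],-1]); return c+d*(z-c[2])/d[2]
def proj(f,P):
    s=np.load(f'pics/{f}.npz',allow_pickle=True); V=s['view']; q=V[:3,:3]@np.array(P)+V[:3,3]
    return np.array([s['fx']*q[0]/-q[2]+s['cx'], s['fy']*-q[1]/-q[2]+s['cy']])
E
python3 - <<'E'
from h import *
for n in ['scene','top','wrist']:
    s=snap(n,n+'0'); print({k:(v if k!='color' else 0) for k,v in s.items()})
print(manip.sense())
E
```

```text
{'color': 0, 'fx': 498.0235334410571, 'fy': 498.0235334410571, 'cx': 278.38849570697016, 'cy': 212.26651383664372, 'view': array([[ 5.85217272e-01,  8.10876374e-01,  5.00833725e-04,
        -3.88681956e-01],
       [-5.58403779e-01,  4.02557365e-01,  7.25350114e-01,
         2.96731094e-01],
       [ 5.87967656e-01, -4.24767083e-01,  6.88379954e-01,
        -1.48486015e+00],
       [ 0.00000000e+00,  0.00000000e+00,  0.00000000e+00,
         1.00000000e+00]])}
{'color': 0, 'fx': 445.59048271496516, 'fy': 445.59048271496516, 'cx': 278.9094221365538, 'cy': 207.15783810961778, 'view': array([[ 0.02317831, -0.99950017,  0.02149814, -0.01228736],
       [ 0.99871411,  0.02411919,  0.04459128, -0.62136142],
       [-0.04508751,  0.02043694,  0.99877397, -0.78224313],
       [ 0.        ,  0.        ,  0.        ,  1.        ]])}
{'color': 0, 'fx': 358.1484805310254, 'fy': 358.1484805310254, 'cx': 279.6696368260334, 'cy': 211.77256209421498, 'view': array([[ 3.90890110e-01,  9.20436924e-01, -8.89166159e-04,
        -6.25533858e-01],
       [-8.87555219e-01,  3.76669692e-01, -2.65265295e-01,
[... 155 characters left out ...]
0.00000000e+00,
         1.00000000e+00]])}
{'t': 0.15, 'q': array([ 9.90493627e-01,  5.28271226e-01,  1.43362198e+00, -3.72113917e-06,
        1.18137440e+00, -1.78530914e-01]), 'qd': array([ 0.00065049, -0.00338096, -0.00470897, -0.00128813,  0.00058571,
       -0.00103752]), 'tau': array([ 9.05323304e-05, -4.42744732e+01, -1.78274935e+01, -2.74398981e-04,
        5.61162175e-03, -4.07150435e-05]), 'tcp_pos': array([0.24409217, 0.57476858, 0.23054253]), 'tool_rot': array([ 1.99536723e-01,  9.79889991e-01, -7.78550120e-04, -3.08584049e-04]), 'force': array([ 0.71596327,  0.50143019, -0.71523253]), 'ft_torque': array([-0.01022944,  0.08816209,  0.04728739]), 'finger_gap': 0.9988197796761011}
```

View pics/top0.png

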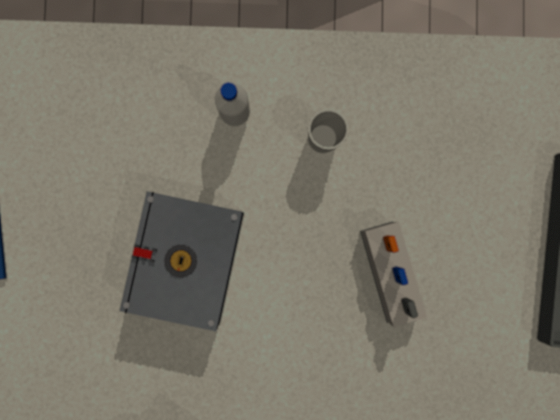

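View pics/scene0.png

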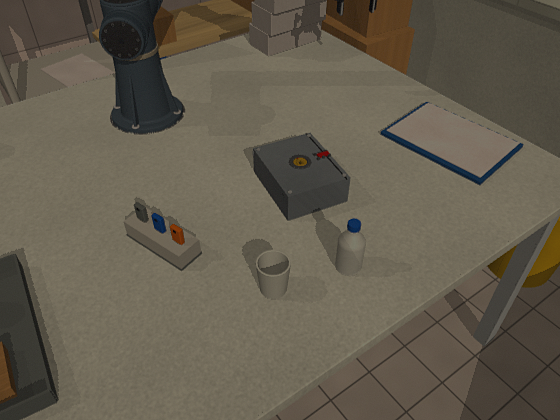

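View pics/wrist0.png

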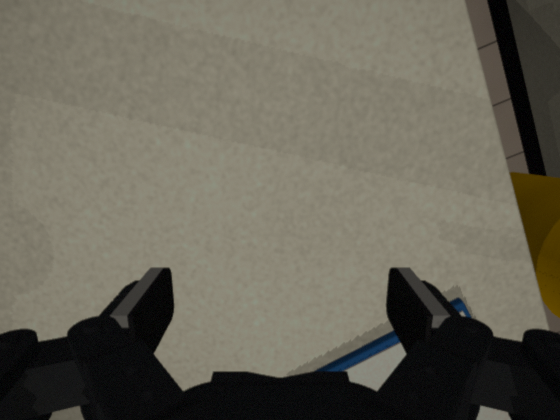

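Run:
```python
from h import *
crop('top0',115,185,135,150,5,'c1'); crop('top0',350,210,80,120,5,'c2'); crop('scene0',115,190,95,85,7,'c3');crop('scene0',270,135,80,50,8,'c4')
```

```text
(no output)
```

View pics/c1.png

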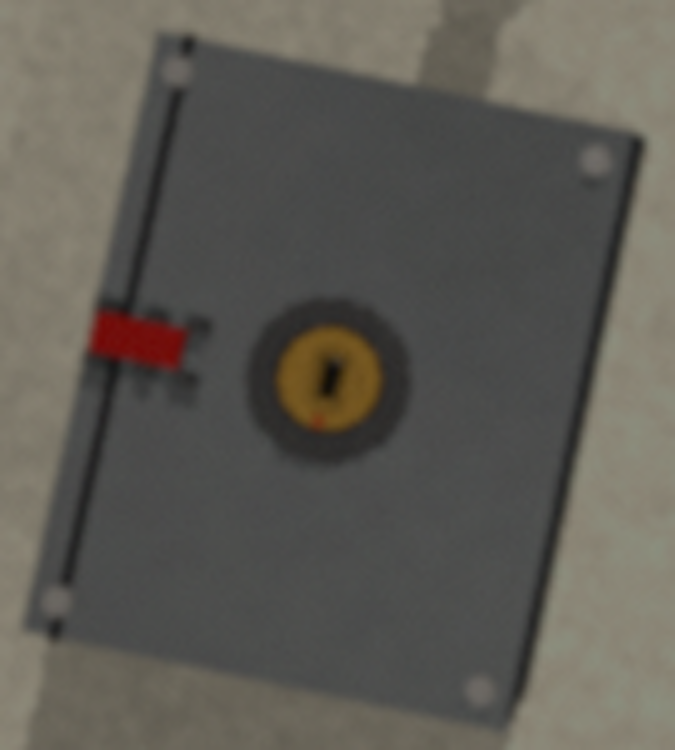

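View pics/c2.png

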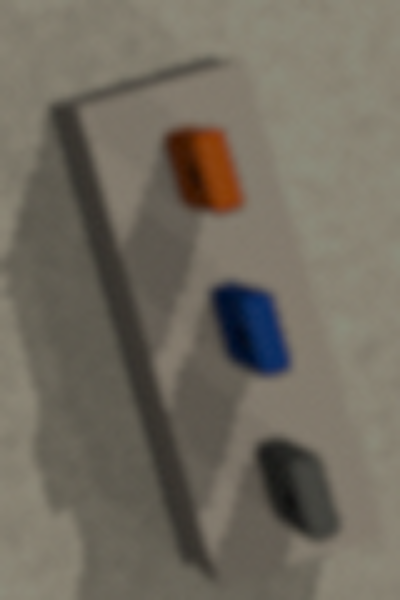

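View pics/c3.png

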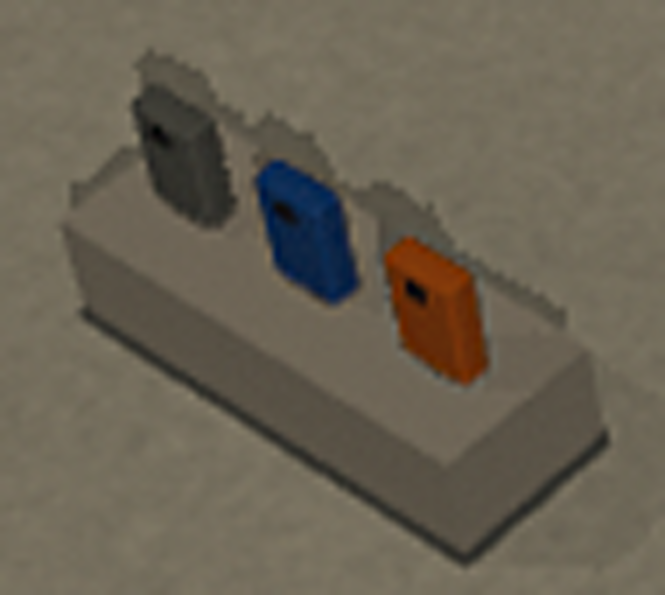

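View pics/c4.png

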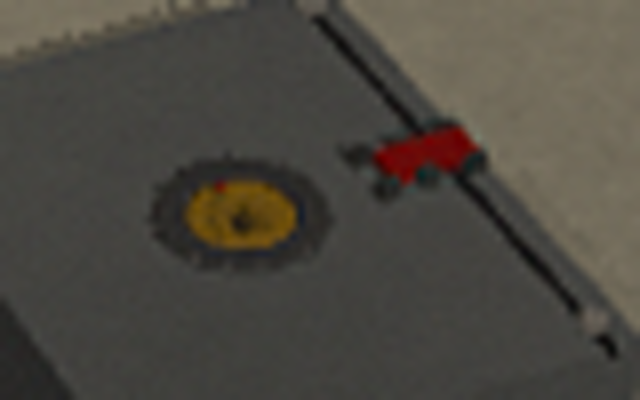

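```bash
cat > fit.py <<'E'
from h import *
from scipy.optimize import least_squares, minimize
def box(x,y,a,z0,z1,w=.014,d=.006):
    c,s=np.cos(a),np.sin(a)
    return [(x+c*i*w-s*j*d,y+s*i*w+c*j*d,z) for i in(-1,1) for j in(-1,1) for z in(z0,z1)]
def hullmask(f,P,K=8,roi=None):
    x0,y0,w,h=roi
    p=np.array([(proj(f,q)-[x0,y0]+.5)*K for q in P]).astype(np.float32)
    m=np.zeros((h*K,w*K),np.float32); cv2.fillConvexPoly(m,np.round(cv2.convexHull(p)).astype(np.int32).reshape(-1,2),1.)
    return cv2.resize(m,(w,h),interpolation=cv2.INTER_AREA)
def colmask(f,col,roi):
    x0,y0,w,h=roi
    im=cv2.imread(f'pics/{f}.png')[y0:y0+h,x0:x0+w].astype(float); b,g,r=im[...,0],im[...,1],im[...,2]
    v=(r-b) if col=='o' else (b-r)
    v=v-np.median(v); return np.clip(v/np.percentile(v,98),0,1)   # soft
E
python3 - <<'E'
from fit import *
# orange
rois={'top0':(375,225,35,35),'scene0':(160,215,35,35)}
roib={'top0':(385,258,35,35),'scene0':(142,203,35,35)}
def mask(f,col,roi):
    x0,y0,w,h=roi
    im=cv2.imread(f'pics/{f}.png')[y0:y0+h,x0:x0+w]
    hs=cv2.cvtColor(im,cv2.COLOR_BGR2HSV); 
    H=hs[...,0]; ok=(hs[...,1]>120)&(((H<18)) if col=='o' else ((H>100)&(H<135)))
    return ok.astype(float)
for col,R,g in (('o',rois,'orange'),('b',roib,'blue')):
    M={f:mask(f,col,R[f]) for f in R}
    print({f:m.sum() for f,m in M.items()})
    for views in (['top0','scene0'],['top0'],['scene0']):
        u=(391,244) if col=='o' else (401,276)
        p0=ray('top0',*u,.066)
        def cost(v): return sum(((hullmask(f,box(v[0],v[1],v[2],.045,.087),roi=R[f])-M[f])**2).sum() for f in views)
        best=min((minimize(cost,[p0[0],p0[1],a],method='Nelder-Mead',options=dict(initial_simplex=np.array([[p0[0],p0[1],a],[p0[0]+.006,p0[1],a],[p0[0],p0[1]+.006,a],[p0[0],p0[1],a+.2]]))) for a in np.arange(0,.9,.2)),key=lambda r:r.fun)
        print(g,views,best.x,best.fun)
P=lambda f,o,k,x,y:((x+.5)/k-.5+o[0],(y+.5)/k-.5+o[1])
kw=ray('top0',*P('top0',(115,185),5,330,379),.078); print('kw top',kw)
kw2=ray('scene0',*P('',(270,135),8,243,215),.078); print('kw scene',kw2)
C=[ray('top0',*P('',(115,185),5,*c),.075) for c in((160,35),(640,137),(508,725),(26,628))]
print(np.array(C),np.mean(C,0)); 
for i,j in((3,0),(2,1)): d=C[j]-C[i];print(np.linalg.norm(d),np.arctan2(d[1],d[0]))
for i,j in((0,1),(3,2)): d=C[i]-C[j];print(np.linalg.norm(d),np.arctan2(d[1],d[0])-np.pi/2)
E
```

```text
{'top0': np.float64(186.0), 'scene0': np.float64(204.0)}
orange ['top0', 'scene0'] [ 0.56209821 -0.18542194  0.17946512] 76.6611328125
orange ['top0'] [ 0.56320051 -0.18341362  0.36352144] 50.31884765625
orange ['scene0'] [ 0.5634166  -0.18601507  0.16077919] 21.190673828125
{'top0': np.float64(158.0), 'scene0': np.float64(180.0)}
blue ['top0', 'scene0'] [ 0.50951629 -0.20216068  0.11283123] 131.508056640625
blue ['top0'] [ 0.51027406 -0.20030277  0.69871885] 78.88623046875
blue ['scene0'] [ 0.51032777 -0.20246015  0.10455749] 31.267333984375
kw top [0.52805464 0.16163011 0.078     ]
kw scene [0.53079882 0.15953563 0.078     ]
[[0.63904132 0.22148831 0.075     ]
 [0.60930403 0.06325047 0.075     ]
 [0.41715136 0.10094654 0.075     ]
 [0.4453794  0.25763923 0.075     ]] [0.52771903 0.16083114 0.075     ]
0.19700718289639002 -0.18454622507885676
0.19581532322105352 -0.1937176205911859
0.1610078352774928 -0.18576119536962143
0.15921501045244923 -0.17823725933763823
```

```bash
cat >> h.py <<'E'
from scipy.spatial.transform import Rotation as Ro
def to(p,yaw_deg,tilt=None):
    s=manip.sense(); R=Ro.from_quat(s['tool_rot'])
    T=Ro.from_matrix(np.array([[1,0,0],[0,-1,0],[0,0,-1.]])); T=Ro.from_euler('z',yaw_deg,degrees=True)*T
    print('shift mm',np.round(R.inv().apply(np.array(p)-s['tcp_pos'])*1000,1),'rv deg',np.round(np.degrees((R.inv()*T).as_rotvec()),2))
def st():
    s=manip.sense(); R=Ro.from_quat(s['tool_rot']).as_matrix()
    print('t',round(s['t'],2),'tcp',np.round(s['tcp_pos']*1000,2),'yaw',round(np.degrees(np.arctan2(R[1,0],R[0,0])),2),'z',np.round(R[:,2],4),'F',np.round(s['force'],1),'T',np.round(s['ft_torque'],2),'gap',round(s['finger_gap']*85.4,1),'q6',round(s['q'][5],2))
E
python3 - <<'E'
from h import *
s=manip.sense(); R=Ro.from_quat(s['tool_rot']).as_matrix()
V=np.load('pics/wrist0.npz')['view']; c=-V[:3,:3].T@V[:3,3]
print('cam in tool',R.T@(c-s['tcp_pos']),'look',R.T@(-V[2,:3]))
P=lambda o,k,x,y:((x+.5)/k-.5+o[0],(y+.5)/k-.5+o[1])
C=[ray('top0',*P((350,210),5,*c),.045) for c in((55,105),(190,560),(215,580),(235,65))];print(np.array(C))
C=[ray('scene0',*P((115,190),7,*c),.045) for c in((65,230),(450,465),(590,350))];print(np.array(C))
for i,j in((1,0),(1,2)): d=C[i]-C[j];print(np.linalg.norm(d),np.degrees(np.arctan2(d[1],d[0])))
st(); to([.50,.16,.23],169.4)
E
```

```text
cam in tool [ 0.06714542  0.00116651 -0.14395204] look [-2.65549056e-01  7.78047320e-04  9.64097035e-01]
[[ 0.58312165 -0.13838155  0.045     ]
 [ 0.42910343 -0.18696415  0.045     ]
 [ 0.4225092  -0.19562387  0.045     ]
 [ 0.59833165 -0.20049666  0.045     ]]
[[ 0.44469472 -0.25626781  0.045     ]
 [ 0.60165852 -0.20463459  0.045     ]
 [ 0.58512255 -0.14908317  0.045     ]]
0.16523808496321066 18.208611514629705
0.05796032254172032 -73.42333386041263
t 0.15 tcp [244.09 574.77 230.54] yaw 156.98 z [-9.0e-04 -1.4e-03 -1.0e+00] F [ 0.7  0.5 -0.7] T [-0.01  0.09  0.05] gap 85.3 q6 -0.18
shift mm [-397.7 -281.7    0.9] rv deg [ -0.09  -0.03 -12.42]
```

Run:
```python
from h import *
to([.529,.161,.22],169.4)
```

```text
shift mm [-424.  -269.4   10.9] rv deg [ -0.09  -0.03 -12.42]
```

Emit:
drive_tool(motion=[-424,-269,11,0,0,-12.4,85,-424,-269,11,0,0,-12.4,85,-424,-269,11,0,0,-12.4,85,-424,-269,11,0,0,-12.4,85,-424,-269,11,0,0,-12.4,85,-424,-269,11,0,0,-12.4,85,-424,-269,11,0,0,-12.4,85,-424,-269,11,0,0,-12.4,85])

```text
t: 1.15
tcp_pos: [0.5272, 0.1635, 0.2198]
tool_rot: [0.093, 0.996, -0.001, -0.0]
force: [0.2, 0.6, 0.3]
finger_gap: 0.996
```

Run:
```python
from h import *
st();to([.529,.161,.22],169.4)
```

```text
t 1.15 tcp [527.23 163.52 219.84] yaw 169.37 z [-0.001  -0.0012 -1.    ] F [0.2 0.6 0.3] T [ 0.02 -0.   -0.  ] gap 85.1 q6 -1.29
shift mm [-2.2 -2.2 -0.2] rv deg [-0.08 -0.04 -0.03]
```

Emit:
drive_tool(motion=[-2,-2,0,0,0,0,85,-2,-2,0,0,0,0,85])

```text
t: 1.4
tcp_pos: [0.5283, 0.1609, 0.2194]
tool_rot: [0.093, 0.996, -0.001, -0.001]
force: [-0.8, 0.3, 0.4]
finger_gap: 0.996
```

Run:
```python
from h import *
st(); snap('wrist','wl'); st(); crop('wl',200,130,160,160,5,'wlc')
```

```text
t 1.4 tcp [528.31 160.95 219.39] yaw 169.28 z [-2.7e-03 -8.0e-04 -1.0e+00] F [-0.8  0.3  0.4] T [ 0.    0.02 -0.02] gap 85.1 q6 -1.29
t 1.45 tcp [527.77 161.79 219.48] yaw 169.38 z [-2.7e-03 -8.0e-04 -1.0e+00] F [-0.2  0.4  0.3] T [ 0.02 -0.01 -0.04] gap 85.0 q6 -1.29
```

View pics/wl.png

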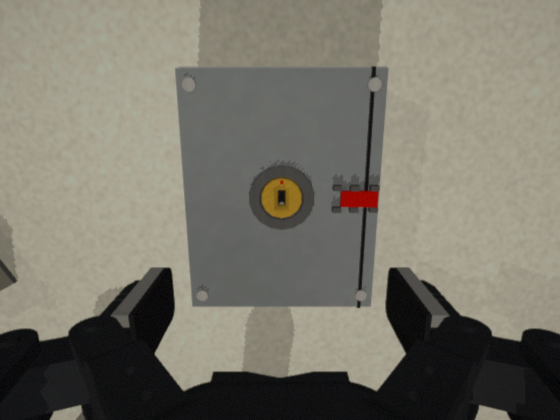

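View pics/wlc.png

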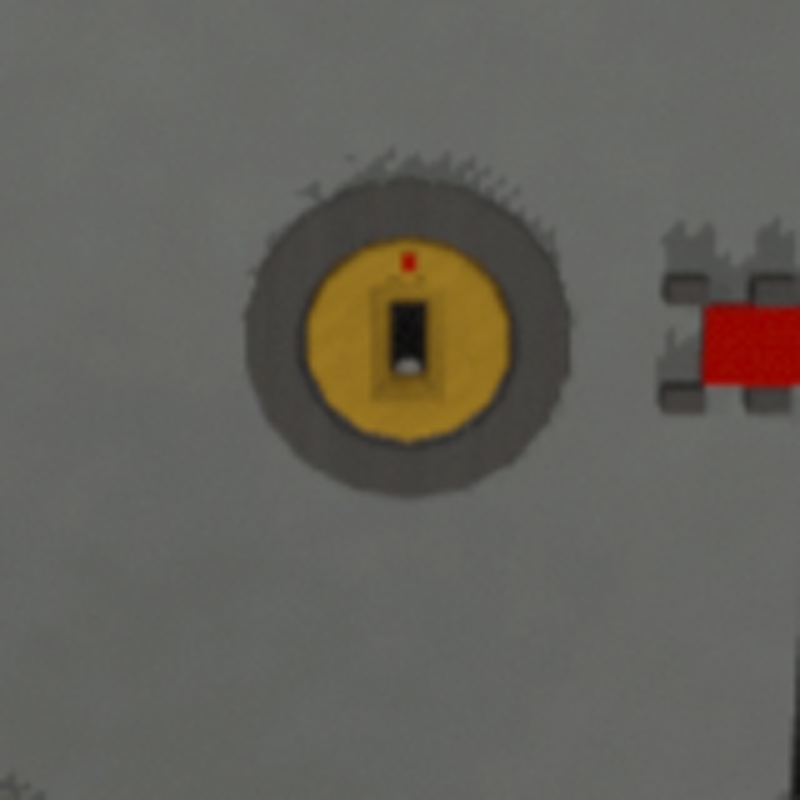

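Run:
```python
from h import *
k=ray('wl',281.3,197.8,.078); m=ray('wl',281.2,182,.078); print(k,m,np.degrees(np.arctan2(*(k-m)[1::-1])))
print('disc',ray('wl',281.4,197.6,.078))
C=[ray('wl',*c,.075) for c in((176,68),(388,68),(371,307),(191,307))]; print(np.mean(C,0))
for i,j in((3,0),(2,1)):d=C[i]-C[j];print(np.linalg.norm(d),np.degrees(np.arctan2(d[1],d[0])))
for i,j in((1,0),(2,3)):d=C[i]-C[j];print(np.linalg.norm(d),np.degrees(np.arctan2(d[1],d[0]))-90)
to([.562,-.185,.23],197.6)
```

```text
[0.52843984 0.16362044 0.078     ] [0.51554948 0.1659586  0.078     ] -10.281025628297897
disc [0.52829014 0.16373177 0.078     ]
[0.52947564 0.16356983 0.075     ]
0.20113749270683448 -11.223536663956978
0.20112985208744721 -10.49980501708103
0.15960614987477348 -10.703318267261878
0.16214676440983766 -10.70309961158128
shift mm [ -97.5 -334.6  -10.3] rv deg [ -0.04  -0.16 -28.22]
```

Emit:
drive_tool(motion=[-97.5,-334.5,-10,0,0,-28.2,85,-97.5,-334.5,-10,0,0,-28.2,85,-97.5,-334.5,-10,0,0,-28.2,85,-97.5,-334.5,-10,0,0,-28.2,85,-97.5,-334.5,-10,0,0,-28.2,85,-97.5,-334.5,-10,0,0,-28.2,85,-97.5,-334.5,-10,0,0,-28.2,85,-97.5,-334.5,-10,0,0,-28.2,85])

```text
t: 2.45
tcp_pos: [0.5615, -0.1826, 0.2293]
tool_rot: [-0.154, 0.988, 0.001, -0.002]
force: [0.0, 0.1, 0.5]
finger_gap: 0.993
```

Run:
```python
from h import *
st(); snap('wrist','wk'); st(); crop('wk',200,120,160,160,5,'wkc')
```

```text
t 2.45 tcp [ 561.47 -182.59  229.34] yaw -162.31 z [-4.2e-03  8.0e-04 -1.0e+00] F [0.  0.1 0.5] T [-0.02  0.02 -0.05] gap 84.8 q6 -2.38
t 2.5 tcp [ 561.51 -182.25  229.43] yaw -162.27 z [-4.1e-03  6.0e-04 -1.0e+00] F [ 0.1 -0.2  0.4] T [-0.02 -0.04  0.01] gap 84.9 q6 -2.38
```

View pics/wk.png

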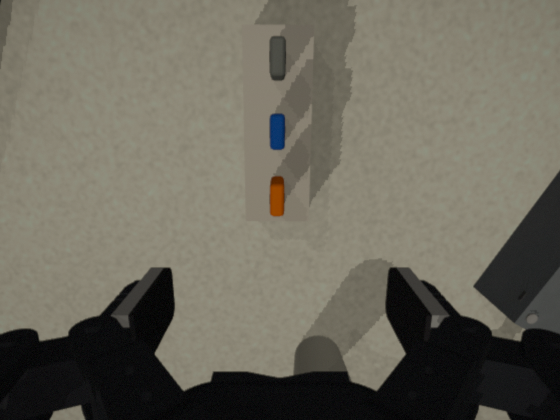

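View pics/wkc.png

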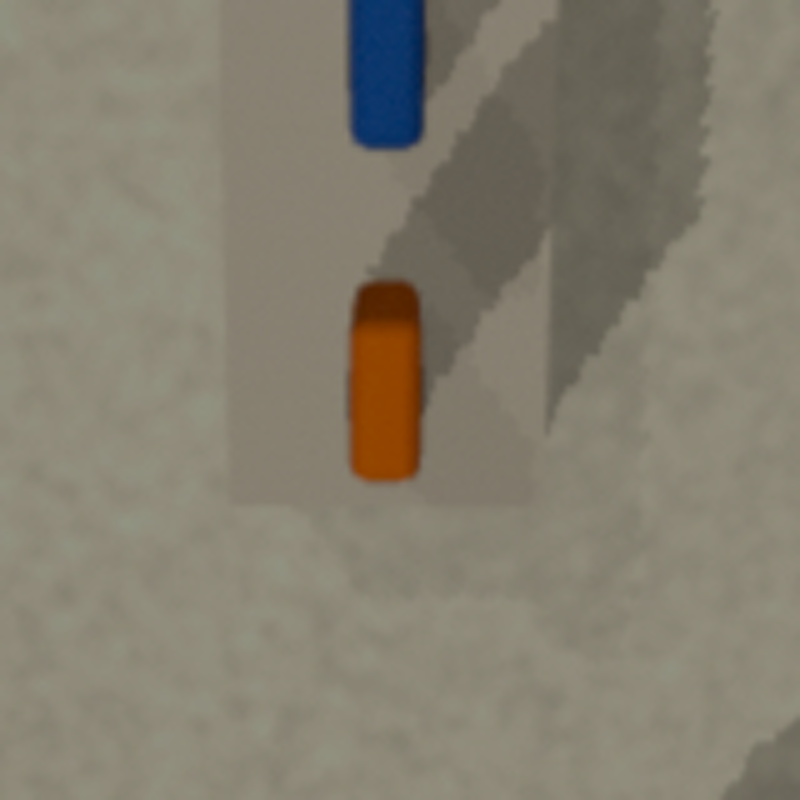

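Run:
```python
from h import *
o=ray('wk',200+385.5/5-.5,120+402/5-.5,.087); print('orange',o)
# full crop of keys
crop('wk',240,20,80,140,5,'wkd')
```

```text
orange [ 0.56384042 -0.1829766   0.087     ]
```

View pics/wkd.png

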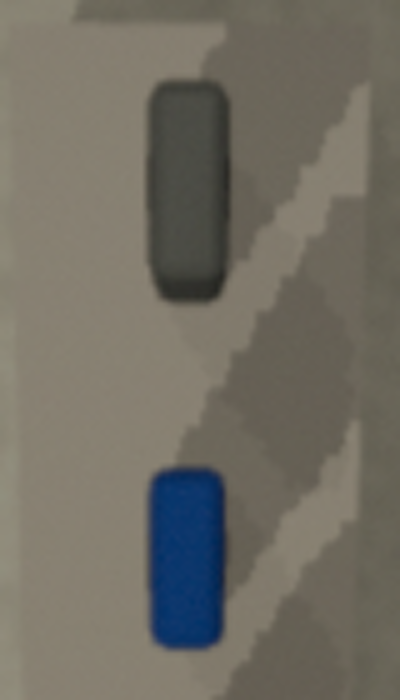

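Run:
```python
from h import *
o=ray('wk',200+385.5/5-.5,120+402/5-.5,.087)
g=ray('wk',240+189.5/5-.5,20+180.5/5-.5,.087);b=ray('wk',240+187.5/5-.5,20+558.5/5-.5,.087)
for p,q in((o,b),(b,g),(o,g)):d=p-q;print(np.linalg.norm(d),np.degrees(np.arctan2(d[1],d[0])))
st();to([o[0],o[1],.055],197.75); to([o[0],o[1],.12],197.75)
```

```text
0.055165490879992785 17.240222482343363
0.05474756771722385 17.271397347312007
0.10991305452981627 17.255750646626733
t 2.5 tcp [ 561.51 -182.25  229.43] yaw -162.27 z [-4.1e-03  6.0e-04 -1.0e+00] F [ 0.1 -0.2  0.4] T [-0.02 -0.04  0.01] gap 84.9 q6 -2.38
shift mm [ -2.6  -1.7 174.4] rv deg [ 0.1  -0.21 -0.02]
shift mm [ -2.4  -1.6 109.4] rv deg [ 0.1  -0.21 -0.02]
```

Emit:
drive_tool(motion=[-2.5,-1.6,110,0.1,-0.2,0.4,85,-2.5,-1.6,110,0.1,-0.2,0.4,85,-2.6,-1.7,150,0.1,-0.2,0.4,60,-2.6,-1.7,176,0.1,-0.2,0.4,40,-2.6,-1.7,176,0.1,-0.2,0.4,35,-2.6,-1.7,176,0.1,-0.2,0.4,35], force=40)

```text
t: 3.25
tcp_pos: [0.5646, -0.182, 0.0545]
tool_rot: [-0.152, 0.988, -0.0, 0.0]
force: [0.6, -0.6, 0.9]
finger_gap: 0.411
```

Run:
```python
from h import *
st(); snap('wrist','wk2'); snap('scene','sk2'); st()
to([.5638,-.183,.053],197.3)
```

```text
t 3.25 tcp [ 564.56 -182.03   54.5 ] yaw -162.57 z [ 1.1e-03 -7.0e-04 -1.0e+00] F [ 0.6 -0.6  0.9] T [-0.   -0.03 -0.02] gap 35.1 q6 -2.38
t 3.35 tcp [ 564.92 -182.84   55.09] yaw -162.62 z [ 0.0025 -0.0014 -1.    ] F [-0.1  0.2  0.7] T [-0.    0.   -0.02] gap 34.7 q6 -2.38
shift mm [1.1 0.2 2.1] rv deg [-0.12  0.11  0.08]
```

View pics/wk2.png

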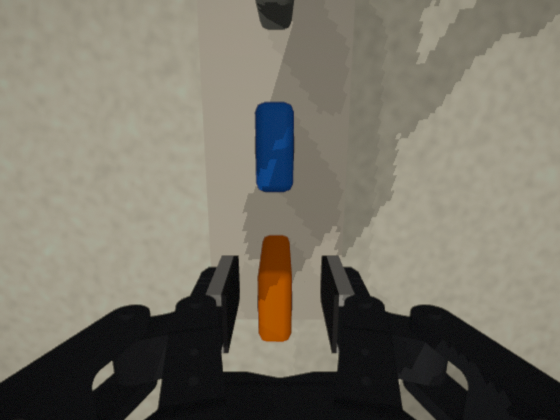

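Run:
```python
from h import *
s=np.load('pics/wk2.npz')
a=ray('wk2',275,258,.087);b=ray('wk2',275,341,.087);print(a,b,(a+b)/2,np.linalg.norm(a-b),np.degrees(np.arctan2(*(b-a)[1::-1])))
print('tcp axis at z.087',proj('wk2',manip.sense()['tcp_pos']*[1,1,0]+[0,0,.087]), proj('wk2',manip.sense()['tcp_pos']))
crop('wk2',180,210,200,150,4,'wk2c')
```

```text
[ 0.54611845 -0.18850851  0.087     ] [ 0.57674844 -0.17900191  0.087     ] [ 0.56143345 -0.18375521  0.087     ] 0.0320713570551205 17.24273280899177
tcp axis at z.087 [274.54683128 310.17121563] [275.50598799 271.19013424]
```

View pics/wk2c.png

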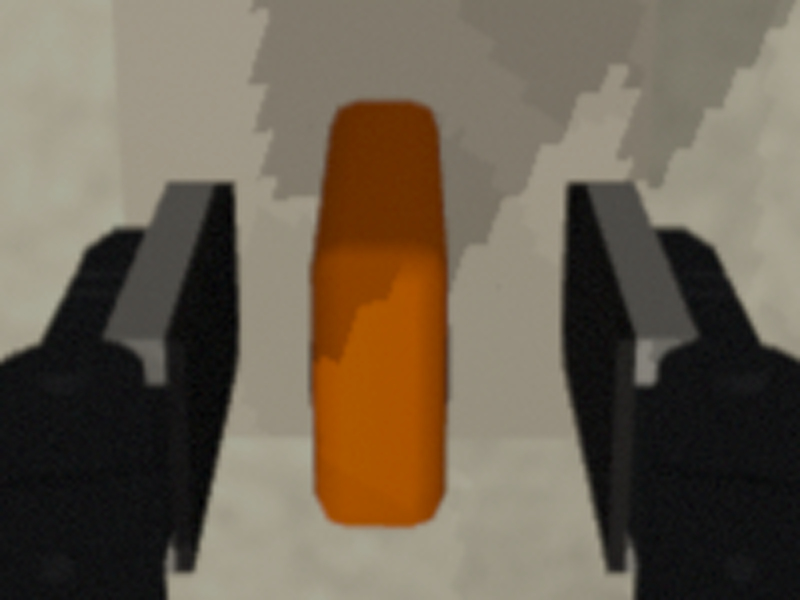

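Emit:
drive_tool(motion=[-1,-2.2,2,-0.1,0.1,0.1,35,-1,-2.2,2,-0.1,0.1,0.1,35,-1,-2.2,2,-0.1,0.1,0.1,35])

```text
t: 3.72
tcp_pos: [0.5666, -0.1848, 0.0534]
tool_rot: [-0.15, 0.989, -0.0, 0.0]
force: [0.5, 0.1, 0.5]
finger_gap: 0.409
```

Run:
```python
from h import *
st(); snap('wrist','wk3'); st(); crop('wk3',180,210,200,150,4,'wk3c')
```

```text
t 3.73 tcp [ 566.61 -184.84   53.4 ] yaw -162.72 z [ 7.e-04 -5.e-04 -1.e+00] F [0.5 0.1 0.5] T [-0.    0.03 -0.03] gap 35.0 q6 -2.37
t 3.77 tcp [ 566.51 -184.76   53.27] yaw -162.73 z [ 4.e-04 -4.e-04 -1.e+00] F [0.2 0.6 1.2] T [-0.01  0.    0.01] gap 34.9 q6 -2.37
```

View pics/wk3c.png

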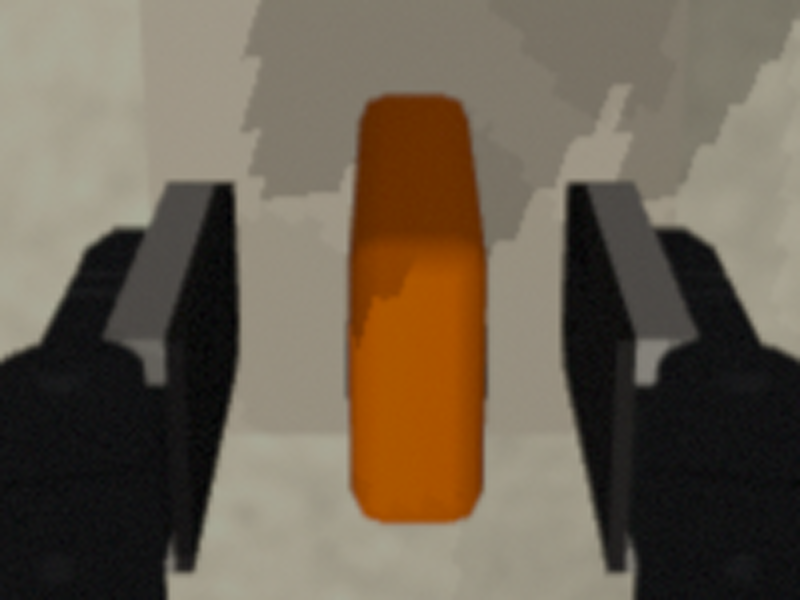

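Run:
```python
from h import *
t=np.array([.56661,-.18484,.0534]); R=Ro.from_euler('z',197.28,degrees=True).as_matrix()@np.diag([1,-1,-1])
for z in(0,-.006,-.0336): print(z,[proj('wk3',t+R@np.array([x,0,z])).round(1) for x in(-.011,0,.011)])
a=ray('wk3',180+417.5/4-.5,210+240/4-.5,.087);b=ray('wk3',180+417.5/4-.5,210+522/4-.5,.087);print((a+b)/2,R.T@((a+b)/2-t))
```

```text
0 [array([277.6, 293.1]), array([277.6, 270.4]), array([277.5, 246.8])]
-0.006 [array([277.5, 299.9]), array([277.5, 276.4]), array([277.4, 252. ])]
-0.0336 [array([277.2, 339.1]), array([277.1, 311.5]), array([277. , 282.6])]
[ 0.56379492 -0.18326144  0.087     ] [ 0.00221912  0.0023435  -0.0336    ]
```

Emit:
drive_tool(motion=[2.2,1.4,0,0,0,0,35,2.2,1.4,0,0,0,0,35,2.2,1.4,0,0,0,0,35,2.2,1.4,0,0,0,0,35])

```text
t: 4.28
tcp_pos: [0.564, -0.1841, 0.0532]
tool_rot: [-0.15, 0.989, -0.0, 0.0]
force: [-1.0, -0.1, 0.2]
finger_gap: 0.408
```

Run:
```python
from h import *
st(); snap('wrist','wk4'); st(); crop('wk4',180,210,200,150,4,'wk4c')
```

```text
t 4.28 tcp [ 564.03 -184.12   53.23] yaw -162.73 z [ 5.e-04 -4.e-04 -1.e+00] F [-1.  -0.1  0.2] T [0.06 0.   0.  ] gap 34.9 q6 -2.38
t 4.33 tcp [ 564.05 -184.11   53.27] yaw -162.73 z [ 5.e-04 -4.e-04 -1.e+00] F [-0.2  0.3 -0.1] T [-0.05 -0.02  0.01] gap 35.2 q6 -2.38
```

View pics/wk4c.png

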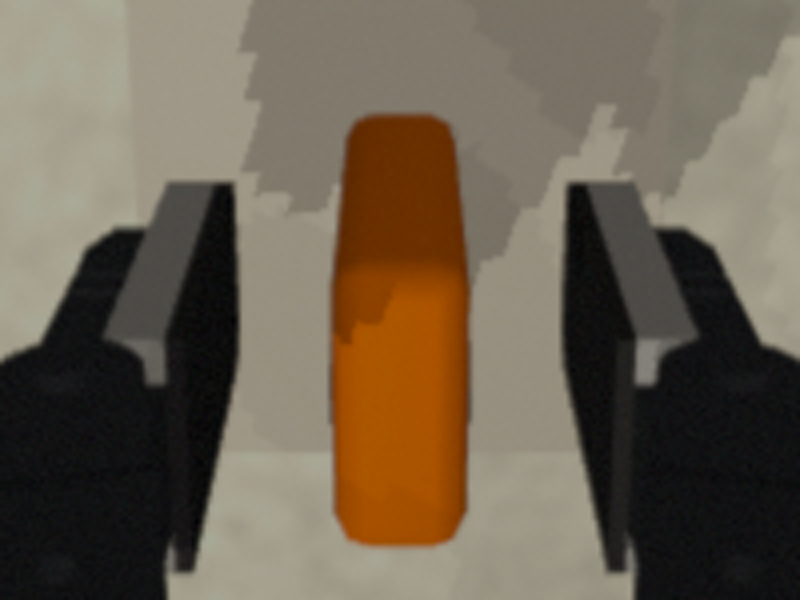

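Key is centred between the pads (400 vs 400.5). Close.

Emit:
drive_tool(motion=[0,0,0,0,0,0,20,0,0,0,0,0,0,8,0,0,0,0,0,0,6,0,0,0,0,0,0,6,0,0,0,0,0,0,6,0,0,0,0,0,0,6], force=70)

```text
t: 5.08
tcp_pos: [0.5642, -0.1842, 0.0534]
tool_rot: [-0.15, 0.989, -0.0, 0.0]
force: [0.6, -0.4, 2.2]
finger_gap: 0.128
```

Run:
```python
from h import *
st(); snap('wrist','wk5'); st(); crop('wk5',180,210,200,150,4,'wk5c')
```

```text
t 5.08 tcp [ 564.22 -184.2    53.38] yaw -162.73 z [ 9.e-04 -6.e-04 -1.e+00] F [ 0.6 -0.4  2.2] T [-0.05  0.06  0.  ] gap 10.9 q6 -2.38
t 5.12 tcp [ 564.21 -184.18   53.38] yaw -162.73 z [ 9.e-04 -5.e-04 -1.e+00] F [ 0.5 -0.9  2.5] T [ 0.02 -0.    0.03] gap 11.2 q6 -2.38
```

View pics/wk5c.png

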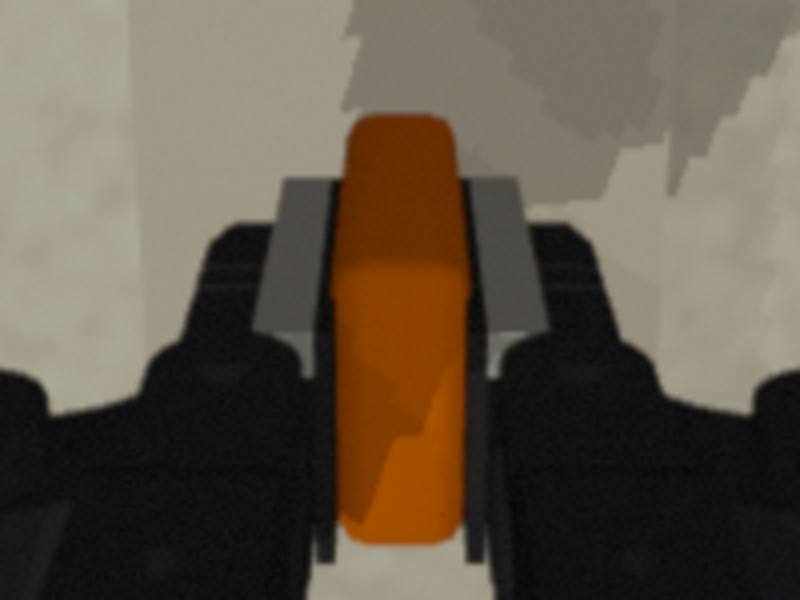

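Emit:
drive_tool(motion=[0,0,-20,0,0,0,6,0,0,-45,0,0,0,6,0,0,-80,0,0,0,6,0,0,-120,0,0,0,6,0,0,-120,0,0,0,6,0,0,-120,0,0,0,6])

```text
t: 5.88
tcp_pos: [0.5632, -0.1837, 0.1726]
tool_rot: [-0.15, 0.989, 0.0, -0.0]
force: [-0.1, 0.2, -1.6]
finger_gap: 0.131
```

Run:
```python
from h import *
t=np.array([.56421,-.18418,.05338]); R=Ro.from_euler('z',197.27,degrees=True).as_matrix()@np.diag([1,-1,-1])
a=ray('wk5',180+400/4-.5,210+263/4-.5,.087);b=ray('wk5',180+400/4-.5,210+544/4-.5,.087);print(R.T@((a+b)/2-t))
st(); snap('wrist','wk6'); to([.528,.1625,.17],169.4)
```

```text
[ 7.91506835e-05  8.33455697e-04 -3.36200000e-02]
t 5.88 tcp [ 563.23 -183.66  172.57] yaw -162.73 z [-9.e-04  3.e-04 -1.e+00] F [-0.1  0.2 -1.6] T [ 0.01 -0.02 -0.04] gap 11.2 q6 -2.38
shift mm [-69.4 340.8   2.4] rv deg [ 0.06 -0.11 27.87]
```

View pics/wk6.png

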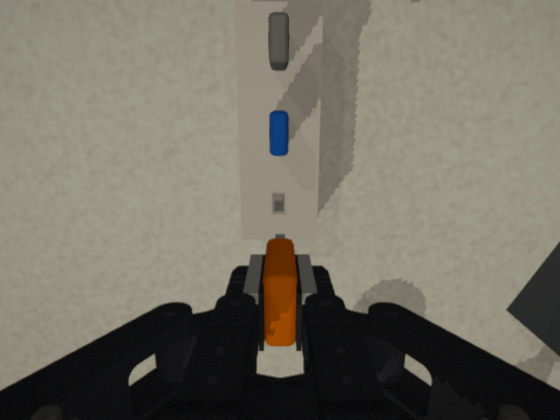

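Emit:
drive_tool(motion=[-69.5,340.8,2,0,-0.1,28,6,-69.5,340.8,2,0,-0.1,28,6,-69.5,340.8,2,0,-0.1,28,6,-69.5,340.8,2,0,-0.1,28,6,-69.5,340.8,2,0,-0.1,28,6,-69.5,340.8,2,0,-0.1,28,6,-69.5,340.8,2,0,-0.1,28,6,-69.5,340.8,2,0,-0.1,28,6])

```text
t: 6.92
tcp_pos: [0.5275, 0.1621, 0.1692]
tool_rot: [0.093, 0.996, 0.0, -0.001]
force: [0.3, -0.7, -0.4]
finger_gap: 0.127
```

Run:
```python
from h import *
st(); to([.5284,.1628,.13],169.3)
```

```text
t 6.92 tcp [527.48 162.11 169.19] yaw 169.29 z [-2.7e-03  3.0e-04 -1.0e+00] F [ 0.3 -0.7 -0.4] T [-0.   -0.06  0.02] gap 10.8 q6 -1.29
shift mm [-0.9  0.9 39.2] rv deg [-0.01 -0.15 -0.01]
```

Emit:
drive_tool(motion=[-0.9,0.9,20,0,-0.2,0,6,-0.9,0.9,38,0,-0.2,0,6,-0.9,0.9,41,0,-0.2,0,6,-0.9,0.9,41,0,-0.2,0,6,-0.9,0.9,41,0,-0.2,0,6])

```text
t: 7.55
tcp_pos: [0.5291, 0.1624, 0.1288]
tool_rot: [0.094, 0.996, -0.0, 0.001]
force: [-0.0, 0.7, -0.5]
finger_gap: 0.131
```

Run:
```python
from h import *
st(); snap('wrist','l1'); st(); snap('scene','l1s'); snap('top','l1t'); st()
crop('l1',180,150,200,200,4,'l1c');crop('l1s',260,110,90,80,8,'l1sc')
```

```text
t 7.55 tcp [529.1  162.41 128.85] yaw 169.25 z [ 2.1e-03 -2.0e-04 -1.0e+00] F [-0.   0.7 -0.5] T [-0.03  0.02  0.04] gap 11.2 q6 -1.29
t 7.6 tcp [529.02 162.58 128.88] yaw 169.27 z [ 2.2e-03 -2.0e-04 -1.0e+00] F [-0.5  1.3 -0.8] T [ 0.01 -0.03 -0.02] gap 11.2 q6 -1.29
t 7.7 tcp [528.85 162.81 128.81] yaw 169.29 z [ 2.e-03 -2.e-04 -1.e+00] F [-0.6  0.1 -1.1] T [ 0.06  0.06 -0.01] gap 10.9 q6 -1.29
```

View pics/l1c.png

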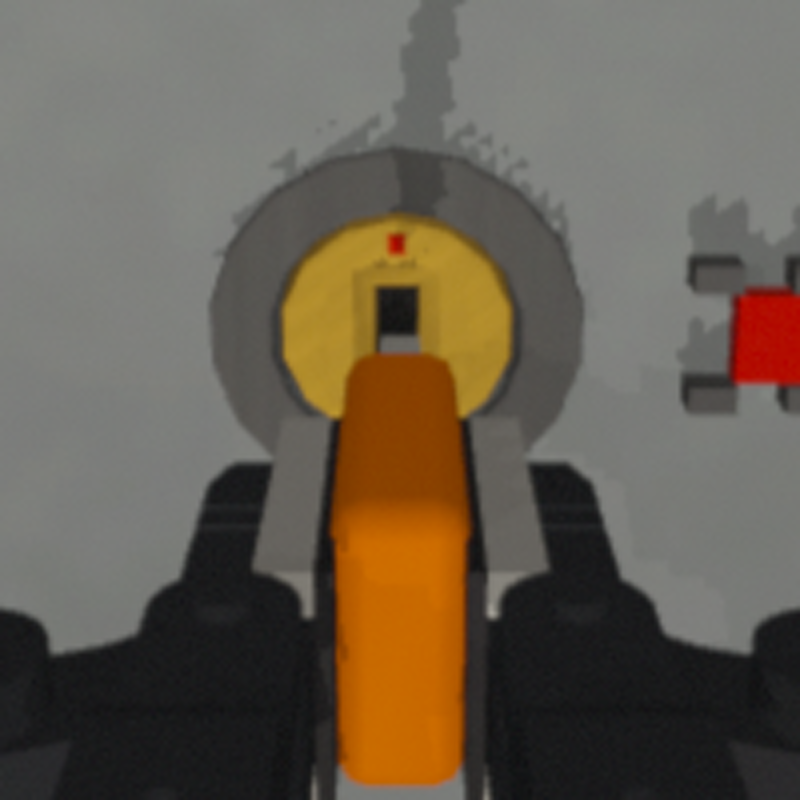

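View pics/l1sc.png

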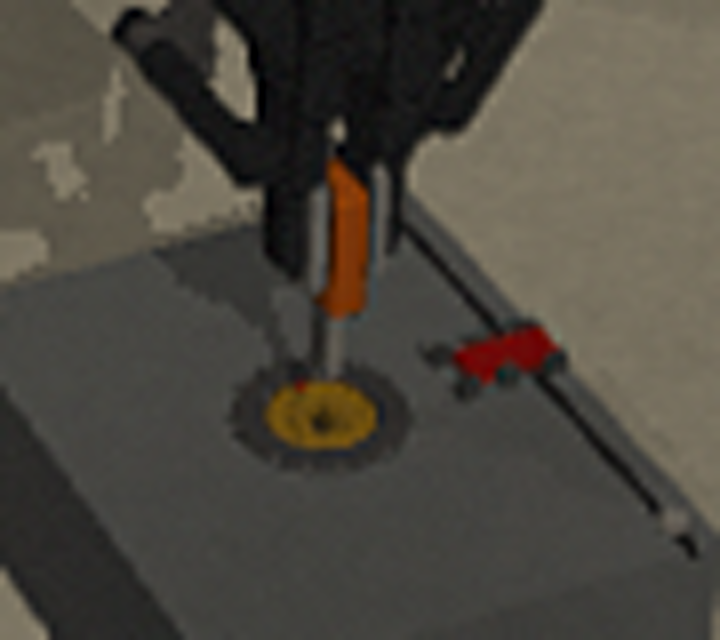

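View pics/l1t.png

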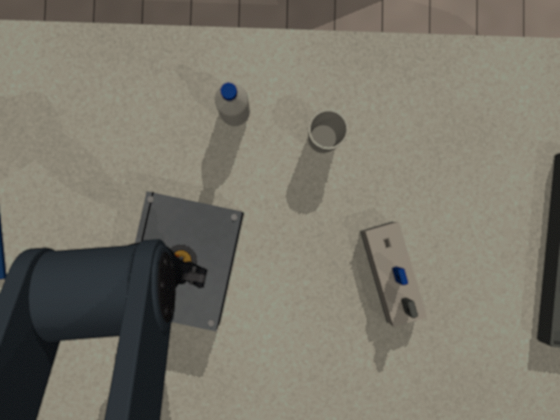

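Run:
```python
from h import *
t=np.array([.5291,.16241,.12885]); R=Ro.from_euler('z',169.25,degrees=True).as_matrix()@np.diag([1,-1,-1])
px=lambda x,y:(180+(x+.5)/4-.5,150+(y+.5)/4-.5)
T=R.T
ay=np.deg2rad(-10.7); ex=np.array([np.cos(ay),np.sin(ay),0])
m=ray('l1',*px(397,244),.078)
dl=ray('l1',*px(282,330),.078);dr=ray('l1',*px(514,330),.078);dt=ray('l1',*px(397.5,215),.078)
print('disc r',np.linalg.norm(dl-dr)/2,'dl',dl,'dr',dr)
r=.017
mid=(dl+dr)/2; print('disc top edge tool x',R.T@(dt-t)); print('mid tool y',(R.T@(mid-t)))
# slot far edges: inner slot end at x=-6.7 (chamfer bottom 3mm down), chamfer outer -9.7
print('slot inner far edge at z75',R.T@(ray('l1',*px(397.5,287),.075)-t),' chamfer',R.T@(ray('l1',*px(397.5,268),.078)-t),'mark',R.T@(m-t))
# dia from wl
d=[ray('wl',200+(x+.5)/5-.5,130+(y+.5)/5-.5,.078) for x,y in((306,340),(511,340),(408,238),(408,442))]
print('wl disc',np.linalg.norm(d[0]-d[1]),np.linalg.norm(d[2]-d[3]),(d[0]+d[1])/2,(d[2]+d[3])/2)
k=[ray('l1',*px(401,y),t[2]+.0336) for y in(505,783)]; print('key top tool',[R.T@(q-t) for q in k])
# blade under
print('key underside far edge',R.T@(ray('l1',*px(400,355),t[2]-.0084)-t))
```

```text
disc r 0.016630430755362944 dl [0.52528562 0.14729563 0.078     ] dr [0.53149865 0.17997105 0.078     ]
disc top edge tool x [0.01792533 0.00100097 0.05085   ]
mid tool y [0.00092363 0.00106984 0.05085   ]
slot inner far edge at z75 [0.00644885 0.00099662 0.05385   ]  chamfer [0.01018442 0.00099875 0.05085   ] mark [0.01370946 0.00092927 0.05085   ]
wl disc 0.03353298856047687 0.03422983796277734 [0.52827495 0.16365139 0.078     ] [0.52851863 0.16352241 0.078     ]
key top tool [array([ 0.01413647,  0.00132414, -0.0336    ]), array([-0.01293889,  0.00133411, -0.0336    ])]
key underside far edge [0.0123966 0.0012961 0.0084   ]
```

Emit:
drive_tool(motion=[0,-0.6,5,0,0.1,0,6,0,-0.6,10,0,0.1,0,6,0,-0.6,14,0,0.1,0,6,0,-0.6,17,0,0.1,0,6,0,-0.6,20,0,0.1,0,6,0,-0.6,20,0,0.1,0,6])

```text
t: 8.45
tcp_pos: [0.5286, 0.1622, 0.1085]
tool_rot: [0.093, 0.996, 0.0, -0.0]
force: [-0.3, -0.4, -0.6]
finger_gap: 0.131
```

Run:
```python
from h import *
st(); snap('scene','l2s');crop('l2s',260,110,90,80,8,'l2sc')
```

```text
t 8.45 tcp [528.6  162.21 108.51] yaw 169.29 z [-3.e-04  1.e-04 -1.e+00] F [-0.3 -0.4 -0.6] T [-0.02 -0.05 -0.04] gap 11.2 q6 -1.29
```

View pics/l2sc.png

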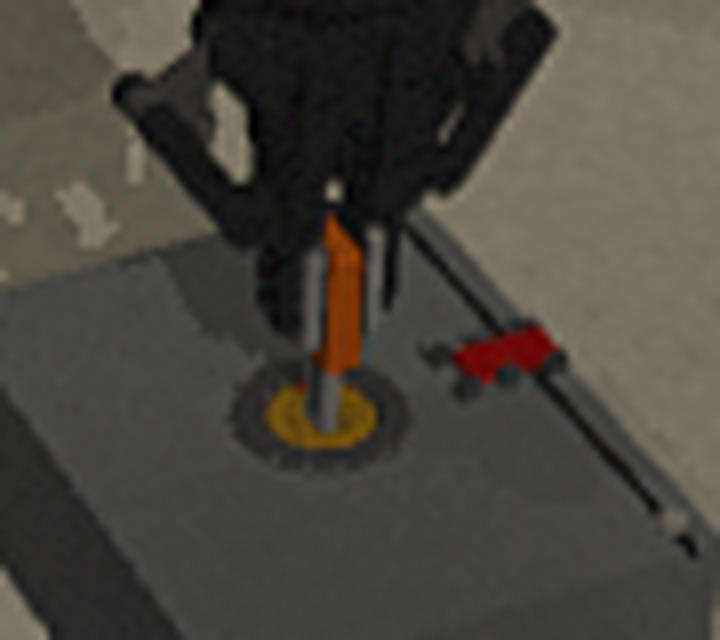

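Emit:
drive_tool(motion=[0,0,2,0,0,4,6,0,0,4,0,0,-4,6,0,0,6,0,0,4,6,0,0,8,0,0,-4,6,0,0,10,0,0,4,6,0,0,11,0,0,-4,6,0,0,12,0,0,4,6,0,0,12,0,0,0,6])

```text
t: 9.5
tcp_pos: [0.5281, 0.1622, 0.0971]
tool_rot: [0.093, 0.996, -0.0, -0.001]
force: [-1.3, -0.1, 2.3]
finger_gap: 0.126
```

Run:
```python
from h import *
st()
```

```text
t 9.5 tcp [528.09 162.23  97.09] yaw 169.36 z [-0.001 -0.    -1.   ] F [-1.3 -0.1  2.3] T [-0.11  0.29 -0.08] gap 10.8 q6 -1.29
```

Emit:
drive_tool(motion=[0,0,2,0,0,4,6,0,0,4,0,0,-4,6,0,0,6,0,0,4,6,0,0,7.5,0,0,-4,6,0,0,9,0,0,4,6,0,0,10.5,0,0,-4,6,0,0,11.5,0,0,4,6,0,0,11.5,0,0,0,6])

```text
t: 10.5
tcp_pos: [0.5293, 0.1623, 0.0864]
tool_rot: [0.092, 0.996, 0.0, 0.001]
force: [0.7, 0.5, 0.8]
finger_gap: 0.128
```

Run:
```python
from h import *
st(); snap('scene','l3s');crop('l3s',260,110,90,80,8,'l3sc'); snap('wrist','l3'); crop('l3',180,150,200,200,4,'l3c'); st()
```

```text
t 10.5 tcp [529.34 162.33  86.4 ] yaw 169.41 z [ 2.e-03  3.e-04 -1.e+00] F [0.7 0.5 0.8] T [ 0.17 -0.15 -0.02] gap 10.9 q6 -1.29
t 10.6 tcp [529.34 162.37  86.36] yaw 169.35 z [ 1.9e-03  3.0e-04 -1.0e+00] F [1.5 0.7 3.4] T [ 0.12 -0.17  0.05] gap 11.0 q6 -1.29
```

View pics/l3sc.png

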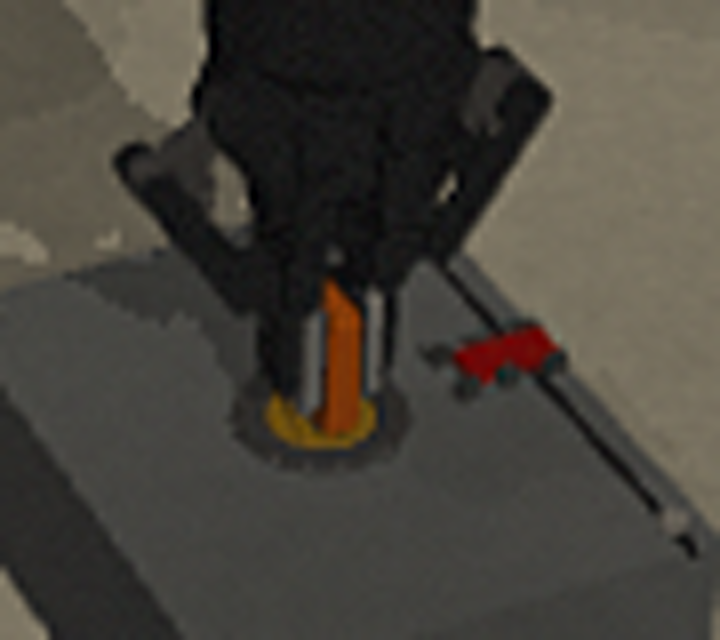

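View pics/l3c.png

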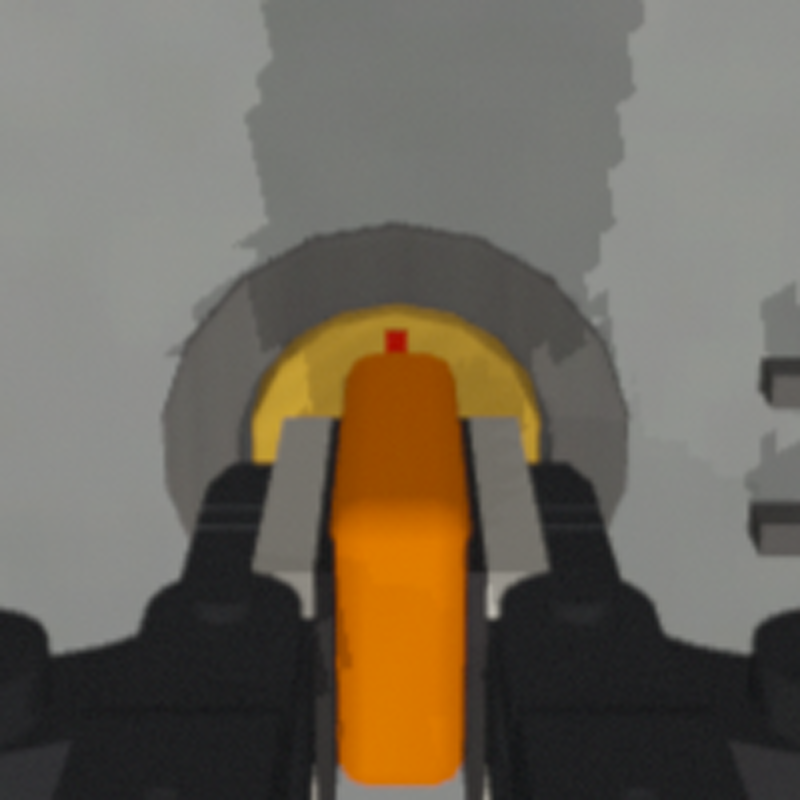

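Emit:
drive_tool(motion=[0,0,1,0,0,3,6,0,0,1.5,0,0,-3,6,0,0,2,0,0,0,6,0,0,2,0,0,0,6])

```text
t: 11.1
tcp_pos: [0.5295, 0.1623, 0.0862]
tool_rot: [0.093, 0.996, 0.0, 0.001]
force: [-1.8, -0.7, 12.6]
finger_gap: 0.129
```

Run:
```python
from h import *
st()
```

```text
t 11.1 tcp [529.49 162.33  86.25] yaw 169.29 z [ 2.8e-03  1.0e-04 -1.0e+00] F [-1.8 -0.7 12.6] T [-0.13  0.46  0.02] gap 11.0 q6 -1.29
```

Emit:
drive_tool(motion=[0,0,2,0,0,6,6,0,0,2,0,0,12,6,0,0,2,0,0,18,6,0,0,2,0,0,24,6,0,0,2,0,0,30,6,0,0,2,0,0,36,6,0,0,2,0,0,42,6,0,0,2,0,0,45,6])

```text
t: 12.1
tcp_pos: [0.5293, 0.1615, 0.0862]
tool_rot: [0.468, 0.884, 0.0, 0.002]
force: [-3.2, -2.1, 15.6]
finger_gap: 0.131
```

Run:
```python
from h import *
st(); snap('wrist','l4'); crop('l4',180,150,200,200,4,'l4c')
```

```text
t 12.1 tcp [529.35 161.54  86.2 ] yaw 124.19 z [ 0.003  -0.0015 -1.    ] F [-3.2 -2.1 15.6] T [-0.56  0.62  0.07] gap 11.2 q6 -0.5
```

View pics/l4c.png

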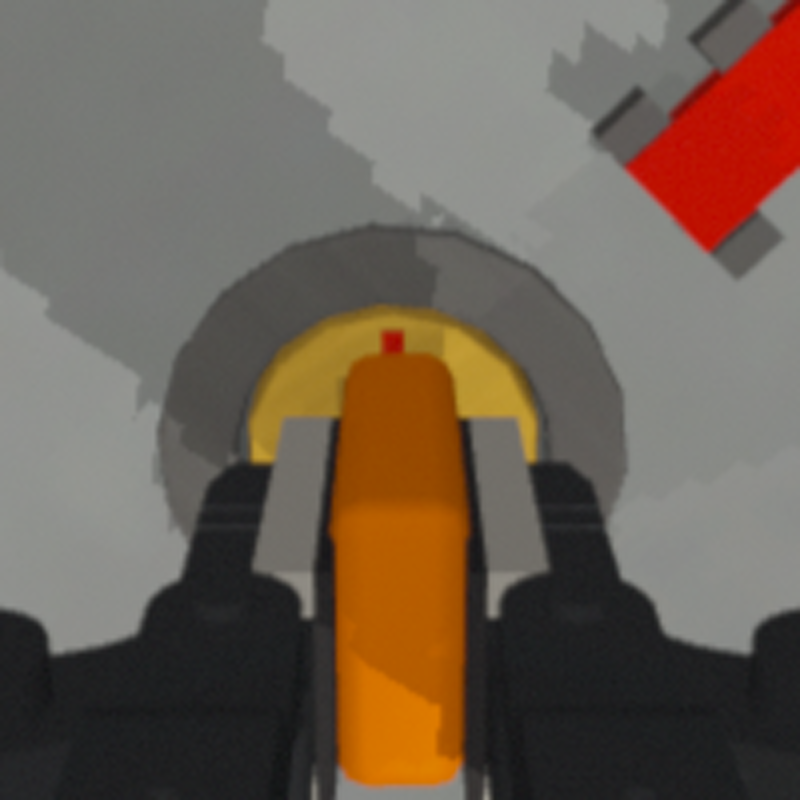

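Cylinder follows the key (red mark at 392,342 stays in line), bolt drawing in. Continue the remaining turn.

Emit:
drive_tool(motion=[0,0,2,0,0,6,6,0,0,2,0,0,12,6,0,0,2,0,0,18,6,0,0,2,0,0,24,6,0,0,2,0,0,30,6,0,0,2,0,0,36,6,0,0,2,0,0,42,6,0,0,2,0,0,45,6])

```text
t: 13.15
tcp_pos: [0.5282, 0.1611, 0.0862]
tool_rot: [0.772, 0.636, -0.0, 0.001]
force: [-4.3, -2.8, 14.9]
finger_gap: 0.13
```

Run:
```python
from h import *
st(); snap('wrist','l5'); crop('l5',180,150,200,200,4,'l5c'); st()
```

```text
t 13.15 tcp [528.19 161.09  86.19] yaw 79.01 z [ 0.001  -0.0026 -1.    ] F [-4.3 -2.8 14.9] T [-0.37  0.96  0.15] gap 11.1 q6 0.29
t 13.2 tcp [528.18 161.12  86.22] yaw 78.95 z [ 0.0011 -0.0026 -1.    ] F [-4.5 -1.9 15.6] T [-0.33  0.91  0.08] gap 11.2 q6 0.29
```

View pics/l5c.png

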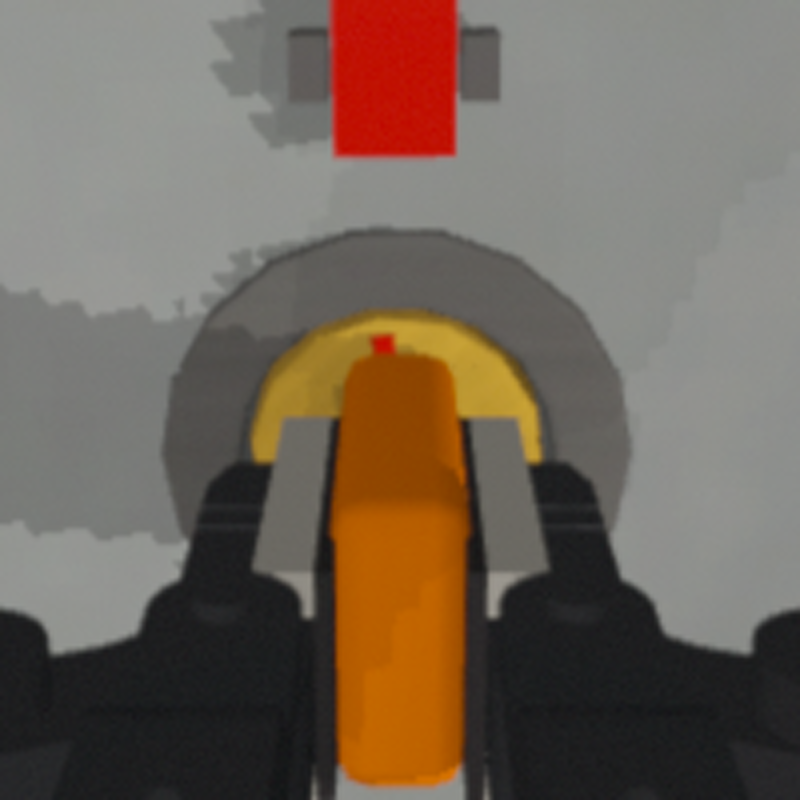

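Emit:
drive_tool(motion=[0,0,2,0,0,2,6,0,0,2,0,0,2,6,0,0,2,0,0,2,6,0,0,2,0,0,2,6])

```text
t: 13.7
tcp_pos: [0.5279, 0.1611, 0.0862]
tool_rot: [0.783, 0.622, -0.0, 0.001]
force: [-3.5, 0.0, 14.0]
finger_gap: 0.13
```

Run:
```python
from h import *
st(); snap('wrist','l6'); snap('scene','s6'); snap('top','t6'); crop('l6',180,150,200,200,4,'l6c'); st()
px=lambda x,y:(180+(x+.5)/4-.5,150+(y+.5)/4-.5)
print(np.linalg.norm((ray('l5',*px(395,155),.081)-np.array([.5283,.1636,.081]))[:2]))
```

```text
t 13.7 tcp [527.93 161.08  86.2 ] yaw 76.92 z [ 0.0011 -0.0029 -1.    ] F [-3.5  0.  14. ] T [-0.09  0.69  0.07] gap 11.1 q6 0.33
t 13.85 tcp [527.92 161.07  86.21] yaw 76.93 z [ 0.0011 -0.0029 -1.    ] F [-3.9 -1.2 13.8] T [-0.07  0.62  0.09] gap 11.1 q6 0.33
0.03535063165702967
```

View pics/l6c.png

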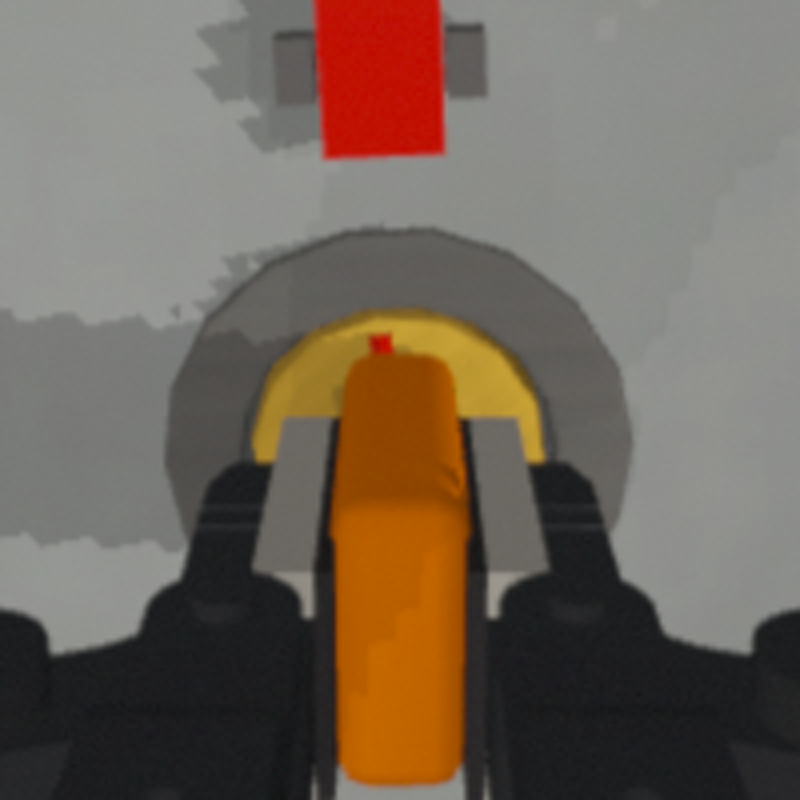

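View pics/s6.png

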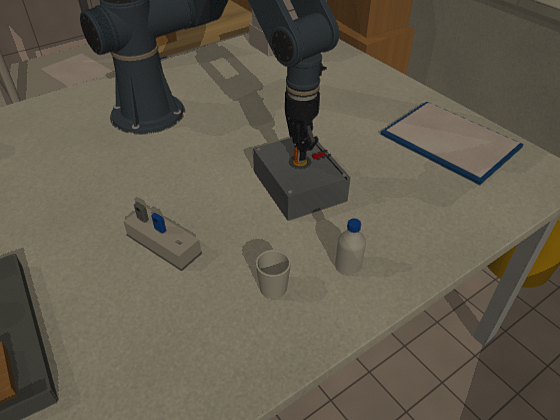

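Run:
```python
from h import *
print(manip.sign_off()); st()
```

```text
the job is handed in; nothing more can be done
None
the job is handed in; nothing more can be done
```

The orange key is home in the lock and turned to about the stop, and the arm is still gripping it. I handed the job in at about 13.9 s. The hand-in gives no verdict, so success is judged only from my own checks below.

I gripped the key by the flats of its head, lifted it out and lined it up over the keyway. It went in with twists of about 4 degrees, then turned about 92 degrees clockwise at the gripper while I kept pushing down.

- **Home:** before the turn the key stopped moving down at the expected height, with 12.6 N of push back. At the end it was still there, with about 14 N.
- **Turn:** the near end of the bolt measured about 35.4 mm from the lock axis, where 35 mm is fully drawn. The red mark lagged the key by about 0.1 rad of play, which puts the cylinder at roughly 1.46 rad or more.
- **Grip:** the opening stayed at about 11 mm and the key did not slip in the pads.
- **Other objects:** in the last scene picture the blue and grey keys, the bottle and the cup look undisturbed. I judged that by eye and did not measure it.
- **Disagreement:** the cameras disagreed by 2 to 3 mm on where things were. The wrist camera also showed about a 1 mm sideways error against the pads, which I corrected by comparing key and lock in the same picture.

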